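# Fit the power modules and shut the enclosure door

### The arm

A 6-joint arm with a two-finger parallel gripper is mounted at the origin on the work surface. World frame = base frame: x ahead of the robot, y to its left, z up, the work surface at z = 0. Lengths are in m, angles in degrees, forces in N, time in s.
With the tool pointing down it reaches from about 0.35 to 0.875 m from the base axis. Payload 4.2 kg.
Tool frame: the origin (TCP) lies at the very end of the fingers, on their centre line; the grasp point (between the pads) lies 19 mm behind it; z points along the fingers, y is the line along which they close (so a half turn about z gives the same grasp; the last joint's range is limited). The gripper opens to 87 mm and grips with 3 to 60 N. Pads are 19 mm wide; open, the fingers measure 117 mm over their backs; the gripper's body (75 mm by 190 mm) begins 51 mm behind the grasp point.
Start: joints at [-55.6, 22.042, 0.453, 0, -68.411, -14.817], TCP at [0.21, -0.589, 0.223] pointing down, gripper open.
Joint ranges: [-179.83, 179.83], [-69.29, 118.12], [-61.27, 80.66], [-181.25, 117.63], [-171.15, -9.14], [-177.46, 177.46]. Speed limits (degrees/s): [159.86, 159.86, 180, 180, 180, 180].

### API

Orientations are given as [roll, pitch, yaw] about the fixed x, y, z axes, in that order (R = Rz(yaw) Ry(pitch) Rx(roll)).
In Python, from plant import bot gives the robot as it stands.
- The arm moves only by the tool step_arm, never from a script. Its argument "deltas" is a list of rows, each an object with "offset": the shift along the tool's x, y, z in m, a list of three; "roll": the turn about the tool's z in degrees; "jaw": the finger opening in m, from 0 to 0.087. In form: [{"offset": [dx, dy, dz], "roll": roll, "jaw": jaw}, ...]. A call has 1 to 12 rows; each row is the pose to reach, as a shift and turn from the pose commanded when the call began, along the tool's axes at that moment; what a row does not reach only later rows make up. A row lasts 1/8 s, in which the tool goes at most 62.5 mm and 10.7 degrees, less where a joint would pass 70% of its speed; a pose out of reach is approached as far as the arm can. A call with a gripper value outside its range is refused whole. The fingers move at their own pace and stop on an object; "newtons" is the grip in N (left out, the last holds). Time passes only in rows, so rows that repeat a pose let the fingers close. It gives the time, the measured TCP pose, the force, the opening and the grip force at its end, in the units of the state.
- bot.sense(): the state, without advancing time (a new reading comes with each control period).
- bot.read_camera(name): name is "side" or "top" or "wrist"; returns (picture, depth): 384x512x3 uint8, red, green, blue; 384x512 float32, m along the optical axis (not along the pixel's ray), 0 where there is no reading.
- bot.camera_info(name): a dict with "fx", "fy", "cx", "cy" (pixels), "T" (4x4, takes a point from camera to world coordinates). Camera axes: x right, y up, looking along -z (the intrinsics and any distortion apply to the point x, -y, -z); pixel columns grow to the right and rows downward; lengths in m; the calibration is good to about 2 mm. A picture is of the moment at which its call begins: read the wrist's pose just before it. camera_info takes no time and is no camera call; for the wrist camera it gives the pose at the moment of the call.
- bot.finish_job(): hands the job in; it is judged then, once.
The state is a dict: "time_s": time; "joints": joint angles; "qvel": joint speeds; "joint_efforts": joint torques, N m; "position": TCP position; "eef_rot": TCP orientation; "wrist_force": force on the tool from outside, world axes, zero at the start; "ft_torque": the same for the moment, N m; "finger_gap": opening from 0.0 (shut) to 1.0 (fully open); "grasp_force": force on a finger pad.
Only numpy, scipy, OpenCV 4.12 (cv2) and the standard library are available. Lean on these libraries where they do the work, as an engineer would, in place of code of your own. Each camera call takes 0.05 s, during which the arm holds its last target. There are 200 camera calls.

### The job

Get this control enclosure, lying on its back on the bench, ready: lift the wooden transit bar out of it and lay it in the cardboard tray, then plug every power module standing on the bench upright into a free socket, one to each, and press every module, also the one that is already in the enclosure but standing proud, fully home. Last, push the enclosure's hinged door shut until it seats on its catch, leaving the meter and the solder stand where they are.

Things in the scene. Friction and masses are not known exactly. Their poses are not given: they have to be found in the camera images.
- enclosure: grey steel enclosure lying on its back, open upwards, fixed: 290 mm (x) by 200 mm (y), rim 118 mm above the bench, walls 3 mm. Origin: centre of its underside. Five sockets in a row along x, every 50 mm, at y = 0, divided by black round-topped guides 22 mm high. Wiring ducts, top 48 mm above the bench, lie along both long sides.
- bay0 (a point): centre of the floor of socket 0, nearest the robot; axes as the enclosure, whose x = -100 mm here; floor 12 mm above the bench. A socket is 38 mm (x) by 86 mm (y), with a sprung clip at each y end. A module lowered in first rests on the clips, underside about 12 mm above the floor; a push of about 10 N snaps it past them down onto the floor.
- bay1 (a point): centre of the floor of socket 1, at enclosure x = -50 mm, 12 mm above the bench; like socket 0
- bay2 (a point): centre of the floor of socket 2, at enclosure x = 0 mm, 12 mm above the bench; like socket 0
- bay3 (a point): centre of the floor of socket 3, at enclosure x = 50 mm, 12 mm above the bench; like socket 0
- bay4 (a point): centre of the floor of socket 4, at enclosure x = 100 mm, 12 mm above the bench; like socket 0
- door (a joint): angle of the enclosure door in rad: 0 shut, 1.57 upright, starts at 1.75 to 2.1. Hinged along the enclosure's -y side (robot's right): open, it leans out to the right; push it over to the left and down. Stiff hinge (0.6 N m), stays where left. Within the last 0.07 rad a sprung roller catch resists (about 10 N near the free edge), then snaps it shut below about 0.025 rad.
- door_hinge (a point): middle of the hinge line, at the door's inner face: enclosure x 0, y -100 mm, 118 mm above the bench. Door: 290 mm along the hinge by 200 mm, 8 mm thick, grey frame, clear pane, flat, no handle. The frame turns with the door: y runs from hinge to free edge, z is the outward normal (up when shut)
- door_edge (a point): middle of the door's free edge at its outer face, 200 mm from the hinge line
- module1: plug-in power module, upright black block 34 mm (x) by 72 mm (y) with a white grip rib on top. May be absent. Origin: centre of its underside. Block top at 54 mm; rib 14 mm thick (x), 50 mm long (y), from 54 to 90 mm high. A round foot bar at each y end makes it 82 mm long at the bottom. 0.18 to 0.33 kg, base-heavy. Fits either way round.
- module2: plug-in power module, upright black block 34 mm (x) by 72 mm (y) with a white grip rib on top. May be absent. Origin: centre of its underside. Block top at 54 mm; rib 14 mm thick (x), 50 mm long (y), from 54 to 90 mm high. A round foot bar at each y end makes it 82 mm long at the bottom. 0.18 to 0.33 kg, base-heavy. Fits either way round.
- module3: plug-in power module, upright black block 34 mm (x) by 72 mm (y) with a white grip rib on top. May be absent. Origin: centre of its underside. Block top at 54 mm; rib 14 mm thick (x), 50 mm long (y), from 54 to 90 mm high. A round foot bar at each y end makes it 82 mm long at the bottom. 0.18 to 0.33 kg, base-heavy. Fits either way round.
- module4: plug-in power module, upright black block 34 mm (x) by 72 mm (y) with a white grip rib on top. May be absent. Origin: centre of its underside. Block top at 54 mm; rib 14 mm thick (x), 50 mm long (y), from 54 to 90 mm high. A round foot bar at each y end makes it 82 mm long at the bottom. 0.18 to 0.33 kg, base-heavy. Fits either way round.
- module_in: plug-in power module, upright black block 34 mm (x) by 72 mm (y) with a white grip rib on top. Stands in socket 0, proud on the clips: press only. Origin: centre of its underside. Block top at 54 mm; rib 14 mm thick (x), 50 mm long (y), from 54 to 90 mm high. A round foot bar at each y end makes it 82 mm long at the bottom. 0.18 to 0.33 kg, base-heavy. Fits either way round.
- transit_bar: light wooden transit bar, 165 mm (x) by 40 mm (y) by 16 mm, with an upright grip block on its middle 16 mm (x) by 40 mm (y), from 16 to 52 mm high. Lies across the guides over the free sockets, underside 34 mm above the bench. Origin: centre of its underside. 0.15 kg
- tray: low open cardboard tray on the bench, fixed, 220 mm (x) by 120 mm (y) by 35 mm high outside, wall 4 mm. Origin: centre of its underside
- tray_in (a point): centre of the tray's inner floor, 4 mm above the bench
- meter: bystander: yellow hand meter lying on the bench, 140 by 75 by 35 mm; origin under its centre
- solder_stand: bystander: solder reel on a black base 100 by 100 mm, 85 mm high; origin under its centre
There are look-alikes about, which are no part of the job. Leave any pink look-alike of the transit_bar alone.

How it is judged:
By the outcome, as a careful person would: the job done as asked, in the order asked, and still so for the second after the job is handed in, with the robot touching nothing.
Of module1, module2, module3, module4 only 2 to 4 are there at a start; the rules pass over those that are not, and their reading is None.
At some moment in a run one of module1, module2, module3, module4 may be knocked a few centimetres aside while the robot is not near it.
It also fails if it takes over 210 s, if anything falls off the work surface, if the arm or the gripper's body presses on something with over 40 N, if the wrist force passes 120 N, or if a joint passes its speed limit or range.

## Working session

There is one attempt and no reset: what is moved stays moved. The work goes in short steps, Python scripts to look and compute and a tool call to move; the robot and the scene stay as the last step left them, time stands still between calls to the robot, and variables do not carry over. Pictures are saved under pics/ and viewed, at most 14 in all, crops included, and the job is handed in when it is done.

Besides the shell and the picture viewer there is one more tool, called in YAML: its name, and indented under it one key for each argument. step_arm: Moves the arm, as the interface text tells. Its arguments: {"type":"object","properties":{"deltas":{"type":"array"},"newtons":{"type":"number"}},"required":["deltas"]}

```bash
ls; mkdir -p pics; cat > h.py <<'E'
import numpy as np, cv2
from plant import bot
def grab(n):
    i=bot.camera_info(n); p,d=bot.read_camera(n); return p,d,i
def cloud(d,i):
    v,u=np.mgrid[0:d.shape[0],0:d.shape[1]]
    P=np.stack([(u-i['cx'])/i['fx']*d,-(v-i['cy'])/i['fy']*d,-d],-1)
    T=np.array(i['T']); return P@T[:3,:3].T+T[:3,3]
def ray(u,v,i,z):
    T=np.array(i['T']); r=T[:3,:3]@np.array([(u-i['cx'])/i['fx'],-(v-i['cy'])/i['fy'],-1.])
    return T[:3,3]+r*(z-T[2,3])/r[2]
def save(n,p): cv2.imwrite('pics/'+n+'.png',p[...,::-1])
E
python3 - <<'E'
from h import *
for n in('top','side'):
    p,d,i=grab(n); save(n+'0',p); np.savez(n+'0',p=p,d=d,T=i['T'],k=[i[x] for x in('fx','fy','cx','cy')])
    print({k:(np.round(v,3).tolist() if k!='dist' else v) for k,v in i.items()})
print(bot.sense())
E
```

```text
pics
{'fx': 368.988, 'fy': 368.988, 'cx': 257.347, 'cy': 195.125, 'T': [[0.004, 0.996, -0.09, 0.482], [-1.0, 0.005, 0.01, -0.004], [0.01, 0.09, 0.996, 1.208], [0.0, 0.0, 0.0, 1.0]]}
{'fx': 348.065, 'fy': 348.065, 'cx': 251.744, 'cy': 191.202, 'T': [[0.977, -0.147, 0.155, 0.732], [0.213, 0.677, -0.704, -0.671], [-0.002, 0.721, 0.693, 0.742], [0.0, 0.0, 0.0, 1.0]]}
{'time_s': 0.1, 'joints': array([-5.56006721e+01,  2.20865766e+01,  3.88040283e-01, -2.49383791e-02,
       -6.84113311e+01, -1.48178244e+01]), 'qvel': array([ 0.13117847, -0.13318144,  0.08719856,  0.10214533, -0.00023046,
       -0.0954936 ]), 'joint_efforts': array([ 3.27745265e-04, -3.91688061e+01,  1.87935805e+01,  4.23187941e+00,
        1.34651075e-02, -7.43045962e-05]), 'position': array([ 0.20931583, -0.58833941,  0.22157059]), 'eef_rot': array([ 1.79887859e+02, -5.69796288e-03, -1.60427689e+02]), 'wrist_force': array([-0.87911818, -0.27560965, -0.08453404]), 'ft_torque': array([-0.01427468, -0.00286419,  0.00039089]), 'grasp_force': 0.0, 'finger_gap': 0.997450965971879}
```

View pics/top0.png

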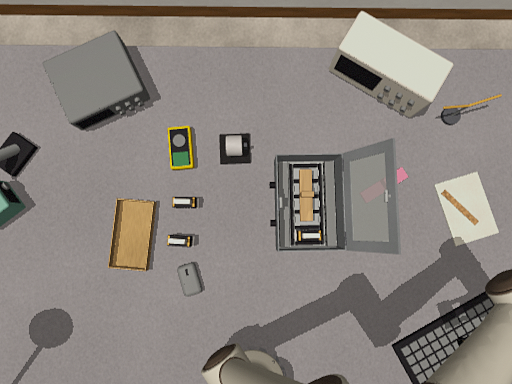

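View pics/side0.png

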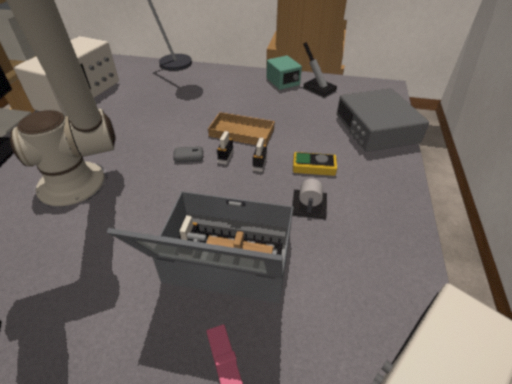

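The top view shows two modules, at about (185,202) and (180,240). The tray is at (133,234) and the enclosure at (310,202), with the wooden bar in it at (306,195) and the proud module at (310,236). The door leans right, with the pink look-alike beyond it. The side view agrees.

```bash
cat >> h.py <<'E'
def rect(P,m,lab):
    """min-area rectangle in world xy of masked cloud points; long-axis yaw"""
    q=P[m]; 
    if len(q)<8: print(lab,'few',len(q)); return
    (c,s,a)=cv2.minAreaRect((q[:,:2]*1000).astype(np.float32))
    if s[0]<s[1]: a+=90; s=s[::-1]
    a=(a+90)%180-90
    print(lab,'n',len(q),'c',np.round(c,1),'size',np.round(s,1),'yaw',round(a,1),'z',np.round(np.percentile(q[:,2],[5,50,95])*1000,1))
def box(u0,u1,v0,v1,shape=(384,512)):
    m=np.zeros(shape,bool); m[v0:v1,u0:u1]=1; return m
def load(n):
    z=np.load(n+'.npz'); k=z['k']; return z['p'],z['d'],dict(fx=k[0],fy=k[1],cx=k[2],cy=k[3],T=z['T'])
E
python3 - <<'E'
from h import *
p,d,i=load('top0'); P=cloud(d,i); z=P[...,2]
print('bench z',np.median(z[300:340,150:200]))
for b,l in(((165,205,190,215),'mA'),((160,200,228,252),'mB')):
    m=box(*b); rect(P,m&(z>.075),l+' rib'); rect(P,m&(z>.04),l+' all')
m=box(100,165,190,280); rect(P,m&(z>.02)&(z<.06),'tray rim')
m=box(268,350,145,258); rect(P,m&(z>.105)&(z<.125),'encl rim')
rect(P,box(296,318,165,226)&(z>.065),'bar block'); rect(P,box(296,318,165,226)&(z>.043)&(z<.06),'bar')
rect(P,box(294,326,226,246)&(z>.092),'min rib')
hsv=cv2.cvtColor(p,cv2.COLOR_RGB2HSV)
w=(hsv[...,1]>90)&(hsv[...,0]<22)&box(290,325,160,230); rect(P,w,'bar col'); rect(P,w&(z>.06),'barblk col')
rect(P,box(335,405,130,260)&(z>.13)&(z<.4),'door')
q=P[box(335,405,130,260)&(z>.25)]; print(len(q), q.min(0),q.max(0))
# side view
p,d,i=load('side0'); P=cloud(d,i); z=P[...,2]
print('side bench',np.median(z[280:320,60:120]))
rect(P,box(210,240,125,170)&(z>.075),'mB rib side'); rect(P,box(246,275,130,175)&(z>.075),'mA rib side')
hsv=cv2.cvtColor(p,cv2.COLOR_RGB2HSV)
w=(hsv[...,1]>110)&(hsv[...,0]<22)&box(200,285,225,262); rect(P,w&(z>.07),'barblk side'); rect(P,w,'bar side')
E
```

```text
bench z -0.0003667456856177864
mA rib n 88 c [532.5 115.2] size [258.   25.4] yaw 72.6 z [84.  89.2 92.9]
mA all n 262 c [538.8 120. ] size [268.9  48.6] yaw 75.6 z [50.4 56.5 91.6]
mB rib n 86 c [455.3 123.4] size [259.6  20.3] yaw -82.8 z [80.8 89.7 92.4]
mB all n 268 c [450.  129.3] size [270.9  41.8] yaw -85.4 z [48.5 55.8 91.4]
tray rim n 480 c [461.7 382.8] size [220.  122.2] yaw -5.0 z [21.8 32.5 37.1]
encl rim n 824 c [ 561.4 -174.7] size [290.  207.2] yaw 1.0 z [107.8 116.9 123.3]
bar block n 71 c [545.4 -90.7] size [213.   28.2] yaw -61.2 z [74.4 86.1 89.7]
bar n 591 c [ 586.7 -168.6] size [162.2  40.1] yaw 0.9 z [45.7 49.6 53.5]
min rib n 86 c [ 466.2 -100.5] size [194.8  15.7] yaw 85.4 z [108.1 113.5 118.7]
bar col n 677 c [ 577.  -103.3] size [214.  172.7] yaw -85.1 z [45.  49.9 86.1]
barblk col n 79 c [545.4 -90.7] size [213.   28.2] yaw -61.2 z [63.6 85.6 89.4]
door n 5495 c [ 564.6 -319.4] size [290.1  87.8] yaw 1.1 z [141.2 227.4 297.6]
2044 [ 0.42015298 -0.36546672  0.25002297] [ 0.71004421 -0.00409342  1.20776352]
side bench -0.00027919109785068397
mB rib side n 80 c [ 577.7 -212.5] size [966.8  27.3] yaw -73.0 z [ 77.5  88.8 741.5]
mA rib side n 70 c [ 640.3 -216.6] size [926.6  18.6] yaw -79.7 z [ 78.1  89.4 741.5]
barblk side n 113 c [ 587.3 -168.5] size [38.4 16.6] yaw -88.8 z [76.9 85.6 87.5]
bar side n 514 c [ 582.4 -156.9] size [173.4  61.7] yaw 1.1 z [28.3 50.5 86.4]
```

```bash
sed -i 's/    q=P\[m\]; /    q=P[m\&(P[...,2]<.45)]/' h.py; python3 - <<'E'
from h import *
p,d,i=load('top0'); P=cloud(d,i); z=P[...,2]
for b,l in(((165,205,190,215),'mA'),((160,200,228,252),'mB')):
    m=box(*b); rect(P,m&(z>.084),l+' rib'); rect(P,m&(z>.045)&(z<.062),l+' block')
rect(P,box(296,318,165,226)&(z>.075),'bar block')
rect(P,box(294,326,226,246)&(z>.106),'min rib')
rect(P,box(165,195,120,172)&(z>.02),'meter'); rect(P,box(215,255,128,168)&(z>.01),'stand')
q=P[box(335,405,130,260)&(z>.13)&(z<.45)]; 
a=np.polyfit(q[:,1],q[:,2],1); print('door slope deg',np.degrees(np.arctan(a[0])),'top',np.percentile(q[:,2],99.5), np.percentile(q[:,1],[.5,99.5]))
p,d,i=load('side0'); P=cloud(d,i); z=P[...,2]
rect(P,box(210,240,125,170)&(z>.084),'mB rib side'); rect(P,box(246,275,130,175)&(z>.084),'mA rib side')
E
```

```text
mA rib n 80 c [563.8 216.1] size [48.9 12.7] yaw -89.7 z [85.8 89.3 92. ]
mA block n 165 c [563.3 215.6] size [72.8 31.9] yaw -89.8 z [49.7 54.4 58.2]
mB rib n 79 c [442.6 228.6] size [49.2 13.6] yaw 86.6 z [86.1 89.8 92.3]
mB block n 169 c [442.7 228.2] size [72.3 33.8] yaw 85.9 z [48.9 53.7 58.4]
bar block n 65 c [ 587.4 -167.1] size [37.3 12.9] yaw -89.9 z [83.1 86.1 89.4]
min rib n 78 c [ 460.3 -174. ] size [47.4 11.9] yaw -89.7 z [110.2 113.5 116.5]
meter n 1007 c [742.7 235. ] size [141.8  75.7] yaw 5.7 z [30.  36.  42.7]
stand n 794 c [743.5  59.6] size [100.2  99. ] yaw 2.9 z [10.7 15.2 84. ]
door slope deg -65.41112670716203 top 0.3008793822563049 [-0.3627248  -0.27661074]
mB rib side n 50 c [441.9 226. ] size [49.3 14.7] yaw 85.1 z [85.5 89.5 91.3]
mA rib side n 49 c [562.6 213.8] size [51.9 13.4] yaw -88.9 z [86.1 89.5 92.2]
```

```bash
cat >> h.py <<'E'
def to(*targets):
    """print tool-frame offset (m) and roll (deg) from the present pose to (x,y,z,yaw) targets"""
    s=bot.sense(); p=np.array(s['position']); y=s['eef_rot'][2]; a=np.radians(y)
    tx=np.array([np.cos(a),np.sin(a)]); ty=np.array([np.sin(a),-np.cos(a)])
    print('t',round(s['time_s'],1),'pos',np.round(p,4),'rpy',np.round(s['eef_rot'],2),'F',np.round(s['wrist_force'],1),'gap',round(s['finger_gap']*.087,4),'grip',round(s['grasp_force'],1))
    for t in targets:
        e=np.array(t[:3])-p
        print(' off',np.round([e[:2]@tx,e[:2]@ty,-e[2]],4),'roll',round(-((t[3]-y+180)%360-180),1))
E
python3 -c "
from h import *
to((.21,-.589,.36,-160.4),(.45,-.25,.36,-89),(.587,-.167,.30,-89))"
```

```text
t 0.1 pos [ 0.2093 -0.5883  0.2216] rpy [ 1.7989e+02 -1.0000e-02 -1.6043e+02] F [-0.9 -0.3 -0.1] gap 0.0868 grip 0.0
 off [-0.0004 -0.0009 -0.1384] roll -0.0
 off [-0.3401  0.2382 -0.1384] roll -71.4
 off [-0.497   0.2705 -0.0784] roll -71.4
```

step_arm:
  deltas:
    - {"offset": [0, 0, -0.06], "roll": 0, "jaw": 0.087}
    - {"offset": [0, 0, -0.12], "roll": 0, "jaw": 0.087}
    - {"offset": [-0.02, 0.02, -0.138], "roll": -10, "jaw": 0.087}
    - {"offset": [-0.07, 0.05, -0.138], "roll": -20, "jaw": 0.07}
    - {"offset": [-0.12, 0.085, -0.138], "roll": -30, "jaw": 0.05}
    - {"offset": [-0.17, 0.12, -0.138], "roll": -40, "jaw": 0.05}
    - {"offset": [-0.22, 0.155, -0.138], "roll": -50, "jaw": 0.05}
    - {"offset": [-0.27, 0.19, -0.138], "roll": -60, "jaw": 0.05}
    - {"offset": [-0.32, 0.22, -0.138], "roll": -70, "jaw": 0.05}
    - {"offset": [-0.37, 0.245, -0.138], "roll": -71.4, "jaw": 0.05}
    - {"offset": [-0.425, 0.26, -0.11], "roll": -71.4, "jaw": 0.05}
    - {"offset": [-0.46, 0.265, -0.08], "roll": -71.4, "jaw": 0.05}

```text
time_s: 1.6
position: [0.5557, -0.1829, 0.3017]
eef_rot: [-180.0, 0.0, -88.9]
wrist_force: [0.3, -0.7, -0.2]
finger_gap: 0.575
grasp_force: 0.0
```

```bash
python3 - <<'E'
from h import *
p,d,i=grab('wrist'); save('w1',p); np.savez('w1',p=p,d=d,T=i['T'],k=[i[x] for x in('fx','fy','cx','cy')])
to((.587,-.167,.20,-89))
print(np.round(i['T'],3).tolist(),i['fx'])
E
```

```text
t 1.6 pos [ 0.5566 -0.1809  0.2953] rpy [179.58   0.2  -88.84] F [ 2.   0.5 -3. ] gap 0.05 grip 0.0
 off [-0.0133 -0.0307  0.0953] roll 0.2
[[-1.0, 0.019, 0.004, 0.558], [-0.019, -0.96, -0.279, -0.259], [-0.001, -0.279, 0.96, 0.464], [0.0, 0.0, 0.0, 1.0]] 326.1584819716756
```

View pics/w1.png

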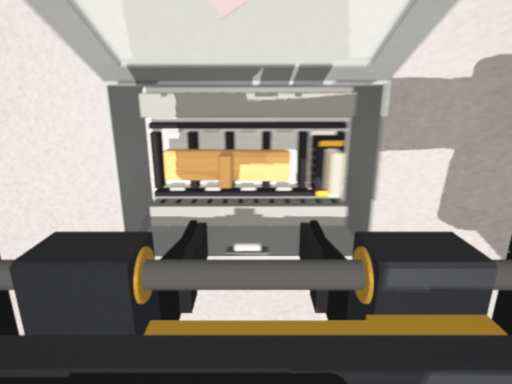

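The wrist view shows the bar at columns 165–297 with its grip block at (227,170). The proud module's rib is at (333,172), and the guides are at columns 157, 193, 230, 267 and 303.

```bash
python3 - <<'E'
from h import *
p,d,i=load('w1'); P=cloud(d,i); z=P[...,2]
rect(P,box(210,245,140,195)&(z>.075)&(z<.1),'bar block')
rect(P,box(160,300,140,195)&(z>.044)&(z<.058),'bar')
rect(P,box(315,350,140,205)&(z>.105)&(z<.125),'min rib')
rect(P,box(315,350,130,205)&(z>.06)&(z<.075),'min block')
m=box(105,400,90,250)&(z>.112)&(z<.124); rect(P,m,'rim')
q=P[m]; xr=q[(q[:,1]>-.25)&(q[:,1]<-.12),0]; print('rim x',xr.min(),xr.max())
# guides: height profile along rows near y=+-30 mm
for y in(-.205,-.14):
    m=box(150,350,100,210)&(abs(P[...,1]-y)<.006)&(z>.02)&(z<.045); q=P[m]
    h=np.histogram(q[:,0],bins=np.arange(.43,.70,.004),weights=q[:,2])[0]/np.maximum(1,np.histogram(q[:,0],bins=np.arange(.43,.70,.004))[0]); print(y,[(round(.432+.004*k,3),round(v*1e3)) for k,v in enumerate(h) if v])
E
```

```text
bar block n 463 c [ 588.2 -168.1] size [39.6 15.8] yaw -89.9 z [83.4 85.7 87.2]
bar n 3426 c [ 588.2 -168.4] size [165.   39.6] yaw 1.0 z [48.2 49.8 51.1]
min rib n 623 c [ 461.6 -174.3] size [49.1 14.6] yaw -88.4 z [107.3 113.6 114.9]
min block n 175 c [ 475.6 -180.4] size [76.5 28.6] yaw 66.7 z [61.6 68.3 74.2]
rim n 2111 c [ 561.6 -171.3] size [291.  180.1] yaw 1.1 z [112.6 115.7 118.8]
rim x 0.41524224282992384 0.7083037014710649
-0.205 [(0.432, 32), (0.436, 33), (0.44, 33), (0.444, 28), (0.448, 38), (0.452, 40), (0.456, 37), (0.46, 38), (0.464, 38), (0.468, 38), (0.472, 37), (0.476, 38), (0.48, 35), (0.484, 33), (0.488, 34), (0.492, 30), (0.532, 32), (0.536, 33), (0.54, 32), (0.544, 30), (0.552, 26), (0.556, 25), (0.56, 24), (0.564, 25), (0.568, 24), (0.572, 24), (0.58, 29), (0.584, 32), (0.588, 33), (0.592, 32), (0.604, 25), (0.608, 25), (0.612, 25), (0.616, 25), (0.62, 25), (0.632, 29), (0.636, 33), (0.64, 32), (0.644, 25), (0.652, 25), (0.656, 25), (0.66, 26), (0.664, 26), (0.668, 26), (0.672, 26), (0.68, 27), (0.684, 32), (0.688, 32), (0.692, 31)]
-0.14 [(0.476, 35), (0.48, 31), (0.484, 33), (0.488, 33), (0.492, 28), (0.5, 25), (0.504, 24), (0.508, 23), (0.512, 22), (0.516, 24), (0.52, 21), (0.528, 29), (0.532, 33), (0.536, 34), (0.54, 32), (0.552, 24), (0.56, 23), (0.58, 30), (0.584, 32), (0.628, 27), (0.632, 33), (0.636, 34), (0.64, 32), (0.68, 28), (0.684, 33), (0.688, 33), (0.692, 31)]
```

step_arm:
  deltas:
    - {"offset": [-0.008, -0.016, 0.03], "roll": 0, "jaw": 0.04}
    - {"offset": [-0.016, -0.032, 0.08], "roll": 0, "jaw": 0.036}
    - {"offset": [-0.016, -0.032, 0.13], "roll": 0, "jaw": 0.036}
    - {"offset": [-0.016, -0.032, 0.16], "roll": 0, "jaw": 0.036}
    - {"offset": [-0.016, -0.032, 0.16], "roll": 0, "jaw": 0.036}
    - {"offset": [-0.016, -0.032, 0.16], "roll": 0, "jaw": 0.036}

```text
time_s: 2.4
position: [0.5867, -0.1688, 0.144]
eef_rot: [-179.9, -0.0, -89.0]
wrist_force: [0.0, 0.2, 1.1]
finger_gap: 0.411
grasp_force: 0.0
```

```bash
python3 - <<'E'
from h import *
to((.588,-.168,.056,-89)); bot.read_camera('top'); to((.588,-.168,.056,-89));bot.read_camera('top'); to((.588,-.168,.056,-89))
E
```

```text
t 2.4 pos [ 0.5867 -0.1688  0.144 ] rpy [-1.7987e+02 -4.0000e-02 -8.9000e+01] F [0.  0.2 1.1] gap 0.0358 grip 0.0
 off [-0.0007 -0.0013  0.088 ] roll 0.0
t 2.5 pos [ 0.587  -0.1687  0.1446] rpy [-1.798e+02 -4.000e-02 -8.900e+01] F [ 0.4 -0.5  0.6] gap 0.0356 grip 0.0
 off [-0.0007 -0.001   0.0886] roll -0.0
t 2.5 pos [ 0.5869 -0.1687  0.1447] rpy [-1.7978e+02 -3.0000e-02 -8.9010e+01] F [0.1 0.3 0.1] gap 0.0358 grip 0.0
 off [-0.0006 -0.0011  0.0887] roll -0.0
```

step_arm:
  deltas:
    - {"offset": [-0.001, -0.001, 0.03], "roll": 0, "jaw": 0.036}
    - {"offset": [-0.001, -0.001, 0.06], "roll": 0, "jaw": 0.036}
    - {"offset": [-0.001, -0.001, 0.086], "roll": 0, "jaw": 0.036}
    - {"offset": [-0.001, -0.001, 0.087], "roll": 0, "jaw": 0.036}
    - {"offset": [-0.001, -0.001, 0.087], "roll": 0, "jaw": 0.008}
    - {"offset": [-0.001, -0.001, 0.087], "roll": 0, "jaw": 0.008}
    - {"offset": [-0.001, -0.001, 0.087], "roll": 0, "jaw": 0.008}
    - {"offset": [-0.001, -0.001, 0.087], "roll": 0, "jaw": 0.008}
  newtons: 25

```text
time_s: 3.5
position: [0.5876, -0.1675, 0.0569]
eef_rot: [-179.9, -0.0, -89.0]
wrist_force: [-0.0, 0.9, 5.3]
finger_gap: 0.182
grasp_force: 25.0
```

step_arm:
  deltas:
    - {"offset": [0, 0, -0.04], "roll": 0, "jaw": 0.008}
    - {"offset": [0, 0, -0.09], "roll": 0, "jaw": 0.008}
    - {"offset": [0, 0, -0.14], "roll": 0, "jaw": 0.008}
    - {"offset": [-0.05, 0.01, -0.15], "roll": 1, "jaw": 0.008}
    - {"offset": [-0.1, 0.02, -0.15], "roll": 2, "jaw": 0.008}
    - {"offset": [-0.155, 0.033, -0.15], "roll": 3, "jaw": 0.008}
    - {"offset": [-0.21, 0.045, -0.15], "roll": 4, "jaw": 0.008}
    - {"offset": [-0.265, 0.056, -0.15], "roll": 5, "jaw": 0.008}
    - {"offset": [-0.32, 0.068, -0.15], "roll": 6, "jaw": 0.008}
    - {"offset": [-0.375, 0.08, -0.15], "roll": 6, "jaw": 0.008}
    - {"offset": [-0.42, 0.09, -0.15], "roll": 6, "jaw": 0.008}
    - {"offset": [-0.46, 0.1, -0.15], "roll": 6, "jaw": 0.008}

```text
time_s: 5.0
position: [0.4778, 0.2923, 0.2049]
eef_rot: [179.9, -0.0, -95.0]
wrist_force: [0.0, 0.2, -2.2]
finger_gap: 0.184
grasp_force: 25.0
```

```bash
python3 - <<'E'
from h import *
to((.462,.383,.12,-95),(.462,.383,.03,-95))
E
```

```text
t 5.0 pos [0.4778 0.2923 0.2049] rpy [ 1.7994e+02 -4.0000e-02 -9.4980e+01] F [ 0.   0.2 -2.2] gap 0.016 grip 25.0
 off [-0.089   0.0236  0.0849] roll 0.0
 off [-0.089   0.0236  0.1749] roll 0.0
```

step_arm:
  deltas:
    - {"offset": [-0.045, 0.012, 0.0], "roll": 0, "jaw": 0.008}
    - {"offset": [-0.088, 0.023, 0.02], "roll": 0, "jaw": 0.008}
    - {"offset": [-0.088, 0.023, 0.06], "roll": 0, "jaw": 0.008}
    - {"offset": [-0.088, 0.023, 0.11], "roll": 0, "jaw": 0.008}
    - {"offset": [-0.088, 0.023, 0.15], "roll": 0, "jaw": 0.008}
    - {"offset": [-0.088, 0.023, 0.17], "roll": 0, "jaw": 0.008}
    - {"offset": [-0.088, 0.023, 0.175], "roll": 0, "jaw": 0.008}
    - {"offset": [-0.088, 0.023, 0.177], "roll": 0, "jaw": 0.008}
    - {"offset": [-0.088, 0.023, 0.177], "roll": 0, "jaw": 0.008}

```text
time_s: 6.12
position: [0.4641, 0.381, 0.0296]
eef_rot: [-179.9, 0.1, -95.0]
wrist_force: [0.0, 0.4, -1.6]
finger_gap: 0.179
grasp_force: 25.0
```

```bash
python3 -c "
from h import *
to((.462,.383,.026,-95))"
```

```text
t 6.1 pos [0.4641 0.381  0.0296] rpy [-1.7994e+02  9.0000e-02 -9.5010e+01] F [ 0.   0.4 -1.6] gap 0.0156 grip 25.0
 off [-0.0018  0.0023  0.0036] roll -0.0
```

Lower the last few mm, release, and lift.

step_arm:
  deltas:
    - {"offset": [0, 0, 0.002], "roll": 0, "jaw": 0.008}
    - {"offset": [0, 0, 0.003], "roll": 0, "jaw": 0.008}
    - {"offset": [0, 0, 0.003], "roll": 0, "jaw": 0.03}
    - {"offset": [0, 0, 0.003], "roll": 0, "jaw": 0.04}
    - {"offset": [0, 0, 0.003], "roll": 0, "jaw": 0.04}
    - {"offset": [0, 0, -0.03], "roll": 0, "jaw": 0.04}
    - {"offset": [0.0, 0, -0.08], "roll": 0, "jaw": 0.04}
    - {"offset": [0.0, 0, -0.13], "roll": 0, "jaw": 0.04}
    - {"offset": [0.03, 0, -0.17], "roll": 0, "jaw": 0.04}
    - {"offset": [0.05, 0, -0.2], "roll": 0, "jaw": 0.04}
    - {"offset": [0.05, 0, -0.2], "roll": 0, "jaw": 0.04}
    - {"offset": [0.05, 0, -0.2], "roll": 0, "jaw": 0.04}

```text
time_s: 7.62
position: [0.4589, 0.3306, 0.2277]
eef_rot: [179.9, -0.0, -95.0]
wrist_force: [-0.9, -0.8, -0.5]
finger_gap: 0.457
grasp_force: 0.0
```

```bash
python3 - <<'E'
from h import *
p,d,i=grab('wrist'); save('w2',p); P=cloud(d,i); z=P[...,2]
to()
g=cv2.cvtColor(p,cv2.COLOR_RGB2HSV)
m=((z>.084)&(z<.096)).astype(np.uint8)
n,l,s,c=cv2.connectedComponentsWithStats(m)
for k in range(1,n):
    if s[k,4]>80: print(s[k]); rect(P,l==k,'rib?')
P2,d2,i2=grab('top'); Q=cloud(d2,i2); zz=Q[...,2]; save('t2',P2)
rect(Q,box(165,205,190,215)&(zz>.084),'mA top'); rect(Q,box(160,200,228,252)&(zz>.084),'mB top')
rect(Q,box(100,165,190,280)&(zz>.046),'bar blk top'); rect(Q,box(100,165,190,280)&(zz>.014)&(zz<.026),'bar top')
E
```

```text
t 7.7 pos [0.4588 0.3305 0.2271] rpy [ 1.799e+02 -1.000e-01 -9.502e+01] F [ 0.9 -0.6 -0.8] gap 0.04 grip 0.0
[ 109   27   28   63 1086]
rib? n 1086 c [563.3 217. ] size [50.  14.7] yaw 89.9 z [86.4 89.7 91.1]
[254  30  17  62 996]
rib? n 996 c [442.8 229.4] size [49.7 13.9] yaw 85.7 z [88.1 89.7 91.1]
mA top n 81 c [563.8 216.1] size [48.8 12.9] yaw -89.9 z [85.6 89.9 93.8]
mB top n 77 c [442.7 228.5] size [49.1 13.9] yaw 86.0 z [84.8 89.  92.4]
bar blk top n 2160 c [460.6 343.8] size [189.5 109.3] yaw -5.1 z [308.9 339.2 432.5]
bar top n 524 c [461.3 379.1] size [213.7 118. ] yaw -6.4 z [14.9 19.5 24.1]
```

View pics/w2.png

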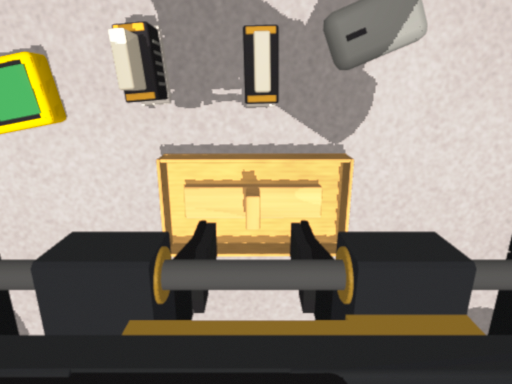

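The bar lies flat in the tray, with its block at (253,210). The module ribs are at (127,58) and (262,60), both undisturbed. Next is module A, the far one.

```bash
python3 -c "
from h import *
to((.5633,.217,.13,-90.1),(.5633,.217,.06,-90.1))"
```

```text
t 7.7 pos [0.4588 0.3306 0.2269] rpy [ 1.7989e+02 -1.3000e-01 -9.5010e+01] F [-0.5 -0.2 -0.2] gap 0.0401 grip 0.0
 off [ 0.1041 -0.114   0.0969] roll -4.9
 off [ 0.1041 -0.114   0.1669] roll -4.9
```

step_arm:
  deltas:
    - {"offset": [0.03, -0.03, 0], "roll": -2, "jaw": 0.04}
    - {"offset": [0.065, -0.07, 0], "roll": -4, "jaw": 0.036}
    - {"offset": [0.1, -0.11, 0.02], "roll": -4.9, "jaw": 0.036}
    - {"offset": [0.104, -0.114, 0.06], "roll": -4.9, "jaw": 0.036}
    - {"offset": [0.104, -0.114, 0.097], "roll": -4.9, "jaw": 0.036}
    - {"offset": [0.104, -0.114, 0.097], "roll": -4.9, "jaw": 0.036}
    - {"offset": [0.104, -0.114, 0.097], "roll": -4.9, "jaw": 0.036}

```text
time_s: 8.6
position: [0.5646, 0.2178, 0.1323]
eef_rot: [-179.9, -0.0, -90.0]
wrist_force: [-0.3, 0.0, 1.3]
finger_gap: 0.416
grasp_force: 0.0
```

```bash
python3 - <<'E'
from h import *
p,d,i=grab('top'); Q=cloud(d,i); zz=Q[...,2]
p,d,i=grab('wrist'); P=cloud(d,i); z=P[...,2]
m=((z>.082)&(z<.096)).astype(np.uint8)
n,l,s,c=cv2.connectedComponentsWithStats(m)
for k in range(1,n):
    if s[k,4]>150: print(s[k]); rect(P,l==k,'rib?')
to((.5633,.217,.06,-90.1))
E
```

```text
[ 246  170   21   73 1485]
rib? n 1485 c [563.6 216.7] size [49.9 13.7] yaw 89.7 z [88.  89.7 90.8]
[ 417  188   34   52 1141]
rib? n 1141 c [442.8 221.2] size [33.9 15. ] yaw 86.5 z [83.4 89.5 90.8]
t 8.7 pos [0.5648 0.2181 0.1334] rpy [-1.7983e+02  9.0000e-02 -9.0060e+01] F [0.4 0.1 0.4] gap 0.0362 grip 0.0
 off [0.0011 0.0015 0.0734] roll 0.0
```

step_arm:
  deltas:
    - {"offset": [0.001, 0.001, 0.03], "roll": 0, "jaw": 0.036}
    - {"offset": [0.001, 0.001, 0.06], "roll": 0, "jaw": 0.036}
    - {"offset": [0.001, 0.001, 0.072], "roll": 0, "jaw": 0.036}
    - {"offset": [0.001, 0.001, 0.072], "roll": 0, "jaw": 0.036}
    - {"offset": [0.001, 0.001, 0.072], "roll": 0, "jaw": 0.006}
    - {"offset": [0.001, 0.001, 0.072], "roll": 0, "jaw": 0.006}
    - {"offset": [0.001, 0.001, 0.072], "roll": 0, "jaw": 0.006}
    - {"offset": [0.001, 0.001, 0.072], "roll": 0, "jaw": 0.006}
    - {"offset": [0.001, 0.001, 0.06], "roll": 0, "jaw": 0.006}
    - {"offset": [0.001, 0.001, 0.03], "roll": 0, "jaw": 0.006}
    - {"offset": [0.001, 0.001, -0.02], "roll": 0, "jaw": 0.006}
    - {"offset": [0.001, 0.001, -0.07], "roll": 0, "jaw": 0.006}
  newtons: 45

```text
time_s: 10.2
position: [0.5622, 0.2157, 0.2029]
eef_rot: [179.9, -0.0, -90.1]
wrist_force: [-0.1, -0.2, -1.7]
finger_gap: 0.151
grasp_force: 45.0
```

```bash
python3 -c "
from h import *
to((.6616,-.1705,.22,-88.9),(.6616,-.1705,.12,-88.9))"
```

```text
t 10.2 pos [0.5622 0.2157 0.2029] rpy [ 1.7993e+02 -4.0000e-02 -9.0120e+01] F [-0.1 -0.2 -1.7] gap 0.0131 grip 45.0
 off [ 0.386  -0.1002 -0.0171] roll -1.2
 off [ 0.386  -0.1002  0.0829] roll -1.2
```

step_arm:
  deltas:
    - {"offset": [0.04, -0.01, -0.017], "roll": 0, "jaw": 0.006}
    - {"offset": [0.09, -0.023, -0.017], "roll": -0.5, "jaw": 0.006}
    - {"offset": [0.14, -0.036, -0.017], "roll": -1.2, "jaw": 0.006}
    - {"offset": [0.19, -0.05, -0.017], "roll": -1.2, "jaw": 0.006}
    - {"offset": [0.24, -0.063, -0.017], "roll": -1.2, "jaw": 0.006}
    - {"offset": [0.29, -0.076, -0.017], "roll": -1.2, "jaw": 0.006}
    - {"offset": [0.335, -0.088, -0.017], "roll": -1.2, "jaw": 0.006}
    - {"offset": [0.37, -0.097, -0.017], "roll": -1.2, "jaw": 0.006}
    - {"offset": [0.386, -0.1, -0.017], "roll": -1.2, "jaw": 0.006}
    - {"offset": [0.386, -0.1, -0.017], "roll": -1.2, "jaw": 0.006}
    - {"offset": [0.386, -0.1, -0.017], "roll": -1.2, "jaw": 0.006}
    - {"offset": [0.386, -0.1, -0.017], "roll": -1.2, "jaw": 0.006}

```text
time_s: 11.7
position: [0.6619, -0.1688, 0.2188]
eef_rot: [-180.0, 0.0, -88.8]
wrist_force: [0.5, -0.4, -1.0]
finger_gap: 0.159
grasp_force: 45.0
```

```bash
python3 - <<'E'
from h import *
p,d,i=grab('wrist'); save('w3',p); np.savez('w3',p=p,d=d,T=i['T'],k=[i[x] for x in('fx','fy','cx','cy')])
to((.6616,-.1705,.12,-88.9),(.6616,-.1705,.085,-88.9))
E
```

```text
t 11.8 pos [ 0.662  -0.1689  0.2189] rpy [-1.7998e+02  1.0000e-02 -8.8830e+01] F [ 0.2  0.1 -3.3] gap 0.0137 grip 45.0
 off [0.0016 0.0004 0.0989] roll 0.1
 off [0.0016 0.0004 0.1339] roll 0.1
```

View pics/w3.png

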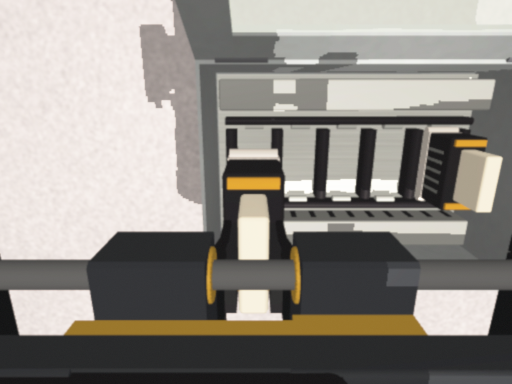

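Module A is held above socket 4, with its rib at (254,230). The guides show at columns 232, 277, 322, 367 and 411, and the proud module is at (470,180).

```bash
python3 - <<'E'
from h import *
p,d,i=load('w3'); P=cloud(d,i); z=P[...,2]
dk=p.max(2)<70
for y in(-.20,-.185,-.172):
    m=box(222,440,118,205)&(abs(P[...,1]-y)<.004)&dk&(z>.028)&(z<.04); x=np.sort(P[m][:,0])
    g=np.split(x,np.where(np.diff(x)>.015)[0]+1); print(y,[(round((a.min()+a.max())*500,1),round((a.max()-a.min())*1e3,1)) for a in g if len(a)>3])
rect(P,box(238,272,190,235)&(z>.225)&(z<.26),'held rib')
rect(P,box(215,290,150,190)&(z>.155)&(z<.22),'held block')
rect(P,box(455,500,140,215)&(z>.107)&(z<.12),'min rib')
q=P[box(205,230,80,260)&(z>.112)&(z<.122)]; print('far wall x',q[:,0].min(),q[:,0].max())
# clips / end duct edges
m=box(290,315,100,215); q=P[m]; h=[(round(y,3),round(float(np.median(q[abs(q[:,1]-y)<.002,2])),3)) for y in np.arange(-.25,-.09,.006) if (abs(q[:,1]-y)<.002).sum()>3]; print(h)
E
```

```text
-0.2 [(np.float64(488.9), np.float64(8.9)), (np.float64(538.5), np.float64(9.3)), (np.float64(588.0), np.float64(9.8)), (np.float64(637.8), np.float64(10.2)), (np.float64(687.1), np.float64(10.9))]
-0.185 [(np.float64(488.3), np.float64(9.4)), (np.float64(538.1), np.float64(9.7)), (np.float64(588.0), np.float64(9.5)), (np.float64(637.8), np.float64(9.8)), (np.float64(686.4), np.float64(9.8))]
-0.172 [(np.float64(488.2), np.float64(9.4)), (np.float64(537.9), np.float64(9.7)), (np.float64(587.9), np.float64(9.7)), (np.float64(632.9), np.float64(1.2))]
held rib n 1066 c [ 661.8 -185.8] size [16.  15.7] yaw 0.9 z [227.5 247.  249. ]
held block n 2274 c [ 662.9 -201.5] size [33.9 13.9] yaw 1.1 z [167.2 208.7 216. ]
min rib n 1151 c [ 462.2 -173.9] size [49.4 15.7] yaw -88.9 z [108.3 113.4 114.7]
far wall x 0.7024100339784697 0.7039282411640273
[(np.float64(-0.244), 0.381), (np.float64(-0.238), 0.048), (np.float64(-0.232), 0.048), (np.float64(-0.226), 0.012), (np.float64(-0.22), 0.03), (np.float64(-0.214), 0.03), (np.float64(-0.208), 0.013), (np.float64(-0.202), 0.012), (np.float64(-0.196), 0.012), (np.float64(-0.19), 0.012), (np.float64(-0.184), 0.012), (np.float64(-0.178), 0.012), (np.float64(-0.172), 0.012), (np.float64(-0.166), 0.012), (np.float64(-0.16), 0.012), (np.float64(-0.154), 0.012), (np.float64(-0.148), 0.012), (np.float64(-0.142), 0.012), (np.float64(-0.136), 0.012), (np.float64(-0.13), 0.024), (np.float64(-0.124), 0.032), (np.float64(-0.112), 0.02)]
```

step_arm:
  deltas:
    - {"offset": [0.0015, 0.0, 0.03], "roll": 0, "jaw": 0.006}
    - {"offset": [0.0015, 0.0, 0.06], "roll": 0, "jaw": 0.006}
    - {"offset": [0.0015, 0.0, 0.09], "roll": 0, "jaw": 0.006}
    - {"offset": [0.0015, 0.0, 0.1], "roll": 0, "jaw": 0.006}
    - {"offset": [0.0015, 0.0, 0.11], "roll": 0, "jaw": 0.006}
    - {"offset": [0.0015, 0.0, 0.118], "roll": 0, "jaw": 0.006}
    - {"offset": [0.0015, 0.0, 0.125], "roll": 0, "jaw": 0.006}
    - {"offset": [0.0015, 0.0, 0.128], "roll": 0, "jaw": 0.006}
    - {"offset": [0.0015, 0.0, 0.128], "roll": 0, "jaw": 0.006}

```text
time_s: 12.88
position: [0.662, -0.1716, 0.0905]
eef_rot: [180.0, -0.0, -88.9]
wrist_force: [-0.1, 0.7, -1.8]
finger_gap: 0.157
grasp_force: 45.0
```

step_arm:
  deltas:
    - {"offset": [-0.0005, 0, 0.003], "roll": 0, "jaw": 0.006}
    - {"offset": [-0.0005, 0, 0.006], "roll": 0, "jaw": 0.006}
    - {"offset": [-0.0005, 0, 0.009], "roll": 0, "jaw": 0.006}
    - {"offset": [-0.0005, 0, 0.012], "roll": 0, "jaw": 0.006}
    - {"offset": [-0.0005, 0, 0.014], "roll": 0, "jaw": 0.006}

```text
time_s: 13.5
position: [0.663, -0.171, 0.0792]
eef_rot: [-179.8, -0.0, -88.8]
wrist_force: [-1.0, 1.5, 4.4]
finger_gap: 0.156
grasp_force: 45.0
```

step_arm:
  deltas:
    - {"offset": [0, 0, 0.002], "roll": 0, "jaw": 0.006}
    - {"offset": [0, 0, 0.004], "roll": 0, "jaw": 0.006}
    - {"offset": [0, 0, 0.006], "roll": 0, "jaw": 0.006}
    - {"offset": [0, 0, 0.007], "roll": 0, "jaw": 0.006}
    - {"offset": [0, 0, 0.007], "roll": 0, "jaw": 0.006}

```text
time_s: 14.12
position: [0.6626, -0.1707, 0.0722]
eef_rot: [-179.9, -0.0, -88.9]
wrist_force: [-2.5, 4.6, 11.0]
finger_gap: 0.156
grasp_force: 45.0
```

step_arm:
  deltas:
    - {"offset": [0, 0, 0.001], "roll": 0, "jaw": 0.006}
    - {"offset": [0, 0, 0.0025], "roll": 0, "jaw": 0.006}
    - {"offset": [0, 0, 0.0025], "roll": 0, "jaw": 0.006}

```text
time_s: 14.5
position: [0.6628, -0.1707, 0.0722]
eef_rot: [-179.9, -0.1, -88.8]
wrist_force: [-5.8, 6.0, 20.1]
finger_gap: 0.154
grasp_force: 45.1
```

step_arm:
  deltas:
    - {"offset": [0, 0, -0.002], "roll": 0, "jaw": 0.006}
    - {"offset": [0, 0, -0.002], "roll": 0, "jaw": 0.034}
    - {"offset": [0, 0, -0.002], "roll": 0, "jaw": 0.034}
    - {"offset": [0, 0, -0.002], "roll": 0, "jaw": 0.034}
    - {"offset": [0, 0, -0.03], "roll": 0, "jaw": 0.034}
    - {"offset": [0, 0, -0.08], "roll": 0, "jaw": 0.034}
    - {"offset": [-0.03, 0.03, -0.13], "roll": 0, "jaw": 0.034}
    - {"offset": [-0.06, 0.08, -0.15], "roll": 0, "jaw": 0.034}
    - {"offset": [-0.06, 0.08, -0.15], "roll": 0, "jaw": 0.034}
    - {"offset": [-0.06, 0.08, -0.15], "roll": 0, "jaw": 0.034}

```text
time_s: 15.75
position: [0.5809, -0.1126, 0.2171]
eef_rot: [-180.0, -0.0, -88.9]
wrist_force: [1.0, -0.0, -0.6]
finger_gap: 0.387
grasp_force: 0.0
```

```bash
python3 - <<'E'
from h import *
p,d,i=grab('wrist'); save('w4',p); np.savez('w4',p=p,d=d,T=i['T'],k=[i[x] for x in('fx','fy','cx','cy')]); P=cloud(d,i); z=P[...,2]
m=((z>.095)&(z<.1165)&(P[...,1]<-.14)&(P[...,1]>-.205)&(P[...,0]>.43)&(P[...,0]<.69)).astype(np.uint8)
n,l,s,c=cv2.connectedComponentsWithStats(m)
for k in range(1,n):
    if s[k,4]>150: print(s[k]); rect(P,l==k,'rib?')
p,d,i=grab('top'); P=cloud(d,i); z=P[...,2]
m=((z>.084)&(z<.096)&(P[...,1]>.1)&(P[...,1]<.32)).astype(np.uint8)
n,l,s,c=cv2.connectedComponentsWithStats(m)
for k in range(1,n):
    if s[k,4]>40: print(s[k]); rect(P,l==k,'bench rib?')
to((.4428,.2294,.2,-94.2))
E
```

```text
[ 147   83   23   61 1096]
rib? n 1096 c [ 662.9 -170.1] size [49.2 14.6] yaw -88.9 z [ 98.  101.6 102.9]
[ 385   83   33   64 1629]
rib? n 1629 c [ 461.9 -173.5] size [49.8 14.6] yaw -88.9 z [ 97.5 113.3 114.8]
[168 239  17   6  79]
bench rib? n 79 c [442.7 228.1] size [49.5 13.4] yaw 86.5 z [86.  89.4 93.4]
t 15.8 pos [ 0.5813 -0.113   0.216 ] rpy [ 1.7991e+02 -1.0000e-02 -8.8950e+01] F [ 0.1  0.9 -0.8] gap 0.0341 grip 0.0
 off [-0.3449  0.1322  0.016 ] roll 5.3
```

Module A is home: its rib top reads 101.6 mm. Now module B.

step_arm:
  deltas:
    - {"offset": [-0.04, 0.015, 0], "roll": 1, "jaw": 0.034}
    - {"offset": [-0.09, 0.034, 0], "roll": 2, "jaw": 0.034}
    - {"offset": [-0.14, 0.053, 0], "roll": 3, "jaw": 0.034}
    - {"offset": [-0.19, 0.072, 0], "roll": 4, "jaw": 0.034}
    - {"offset": [-0.24, 0.092, 0], "roll": 5.3, "jaw": 0.034}
    - {"offset": [-0.29, 0.111, 0.02], "roll": 5.3, "jaw": 0.036}
    - {"offset": [-0.33, 0.126, 0.05], "roll": 5.3, "jaw": 0.036}
    - {"offset": [-0.345, 0.132, 0.08], "roll": 5.3, "jaw": 0.036}
    - {"offset": [-0.345, 0.132, 0.08], "roll": 5.3, "jaw": 0.036}
    - {"offset": [-0.345, 0.132, 0.08], "roll": 5.3, "jaw": 0.036}
    - {"offset": [-0.345, 0.132, 0.08], "roll": 5.3, "jaw": 0.036}

```text
time_s: 17.23
position: [0.4435, 0.2297, 0.138]
eef_rot: [-179.9, 0.1, -94.3]
wrist_force: [0.4, 0.2, -0.4]
finger_gap: 0.415
grasp_force: 0.0
```

```bash
python3 - <<'E'
from h import *
p,d,i=grab('wrist'); P=cloud(d,i); z=P[...,2]
m=((z>.082)&(z<.096)).astype(np.uint8)
n,l,s,c=cv2.connectedComponentsWithStats(m)
for k in range(1,n):
    if s[k,4]>150: print(s[k]); rect(P,l==k,'rib?')
to((.4428,.2294,.061,-94.2))
E
```

```text
[ 245  170   21   71 1425]
rib? n 1425 c [442.9 229.4] size [50.  13.8] yaw 86.2 z [88.  89.7 90.8]
t 17.3 pos [0.4434 0.2296 0.138 ] rpy [-1.7992e+02  8.0000e-02 -9.4290e+01] F [-0.3 -0.4  0.5] gap 0.0357 grip 0.0
 off [0.0003 0.0005 0.077 ] roll -0.1
```

step_arm:
  deltas:
    - {"offset": [0, 0, 0.03], "roll": 0, "jaw": 0.036}
    - {"offset": [0, 0, 0.06], "roll": 0, "jaw": 0.036}
    - {"offset": [0, 0, 0.076], "roll": 0, "jaw": 0.036}
    - {"offset": [0, 0, 0.076], "roll": 0, "jaw": 0.036}
    - {"offset": [0, 0, 0.076], "roll": 0, "jaw": 0.006}
    - {"offset": [0, 0, 0.076], "roll": 0, "jaw": 0.006}
    - {"offset": [0, 0, 0.076], "roll": 0, "jaw": 0.006}
    - {"offset": [0, 0, 0.076], "roll": 0, "jaw": 0.006}
    - {"offset": [0, 0, 0.06], "roll": 0, "jaw": 0.006}
    - {"offset": [0, 0, 0.03], "roll": 0, "jaw": 0.006}
    - {"offset": [0, 0, -0.02], "roll": 0, "jaw": 0.006}
    - {"offset": [0, 0, -0.07], "roll": 0, "jaw": 0.006}

```text
time_s: 18.77
position: [0.4414, 0.2293, 0.2074]
eef_rot: [179.9, -0.1, -94.2]
wrist_force: [0.6, 1.4, -3.9]
finger_gap: 0.153
grasp_force: 45.0
```

```bash
python3 -c "
from h import *
to((.5624,-.1718,.22,-88.9))"
```

```text
t 18.8 pos [0.4414 0.2293 0.2074] rpy [ 1.7987e+02 -9.0000e-02 -9.4230e+01] F [ 0.6  1.4 -3.9] gap 0.0133 grip 45.0
 off [ 0.3911 -0.1502 -0.0126] roll -5.3
```

step_arm:
  deltas:
    - {"offset": [0.04, -0.015, -0.015], "roll": -1, "jaw": 0.006}
    - {"offset": [0.09, -0.035, -0.015], "roll": -2, "jaw": 0.006}
    - {"offset": [0.14, -0.054, -0.015], "roll": -3, "jaw": 0.006}
    - {"offset": [0.19, -0.073, -0.015], "roll": -4, "jaw": 0.006}
    - {"offset": [0.24, -0.092, -0.015], "roll": -5.3, "jaw": 0.006}
    - {"offset": [0.29, -0.111, -0.015], "roll": -5.3, "jaw": 0.006}
    - {"offset": [0.335, -0.129, -0.015], "roll": -5.3, "jaw": 0.006}
    - {"offset": [0.37, -0.142, -0.015], "roll": -5.3, "jaw": 0.006}
    - {"offset": [0.39, -0.149, -0.015], "roll": -5.3, "jaw": 0.006}
    - {"offset": [0.39, -0.149, -0.015], "roll": -5.3, "jaw": 0.006}
    - {"offset": [0.39, -0.149, -0.015], "roll": -5.3, "jaw": 0.006}
    - {"offset": [0.39, -0.149, -0.015], "roll": -5.3, "jaw": 0.006}

```text
time_s: 20.27
position: [0.5621, -0.1689, 0.2221]
eef_rot: [180.0, 0.0, -88.8]
wrist_force: [-0.3, -0.2, -3.1]
finger_gap: 0.156
grasp_force: 45.0
```

```bash
python3 -c "
from h import *
p,d,i=grab('wrist'); P=cloud(d,i); z=P[...,2]
rect(P,box(215,290,130,195)&(z>.155)&(z<.22),'held block')
dk=p.max(2)<70
for y in(-.21,-.20,-.19):
    m=(abs(P[...,1]-y)<.004)&dk&(z>.028)&(z<.04); x=np.sort(P[m][:,0])
    g=np.split(x,np.where(np.diff(x)>.015)[0]+1); print(y,[round((a.min()+a.max())*500,1) for a in g if len(a)>3])
to((.5624,-.1718,.09,-88.9))"
```

```text
held block n 2715 c [ 563.3 -200.8] size [33.9 18.9] yaw 1.1 z [168.6 213.2 217.7]
-0.21 [np.float64(438.8), np.float64(488.1), np.float64(538.1), np.float64(586.8), np.float64(661.6)]
-0.2 [np.float64(488.2), np.float64(538.2), np.float64(586.8), np.float64(638.8), np.float64(686.9)]
-0.19 [np.float64(487.6), np.float64(537.8), np.float64(586.8), np.float64(638.7)]
t 20.3 pos [ 0.5622 -0.169   0.2223] rpy [-1.7999e+02  1.0000e-02 -8.8830e+01] F [-0.3 -0.9 -3.7] gap 0.0137 grip 45.0
 off [ 0.0028 -0.0002  0.1323] roll 0.1
```

step_arm:
  deltas:
    - {"offset": [0.0025, 0.0, 0.03], "roll": 0, "jaw": 0.006}
    - {"offset": [0.0025, 0.0, 0.06], "roll": 0, "jaw": 0.006}
    - {"offset": [0.0025, 0.0, 0.09], "roll": 0, "jaw": 0.006}
    - {"offset": [0.0025, 0.0, 0.105], "roll": 0, "jaw": 0.006}
    - {"offset": [0.0025, 0.0, 0.115], "roll": 0, "jaw": 0.006}
    - {"offset": [0.0025, 0.0, 0.122], "roll": 0, "jaw": 0.006}
    - {"offset": [0.0025, 0.0, 0.127], "roll": 0, "jaw": 0.006}
    - {"offset": [0.0025, 0.0, 0.132], "roll": 0, "jaw": 0.006}
    - {"offset": [0.0025, 0.0, 0.136], "roll": 0, "jaw": 0.006}
    - {"offset": [0.0025, 0.0, 0.14], "roll": 0, "jaw": 0.006}
    - {"offset": [0.0025, 0.0, 0.143], "roll": 0, "jaw": 0.006}

```text
time_s: 21.7
position: [0.5632, -0.1725, 0.0811]
eef_rot: [-179.9, -0.0, -88.9]
wrist_force: [-0.9, 1.5, 4.3]
finger_gap: 0.159
grasp_force: 45.0
```

step_arm:
  deltas:
    - {"offset": [0, 0, 0.002], "roll": 0, "jaw": 0.006}
    - {"offset": [0, 0, 0.004], "roll": 0, "jaw": 0.006}
    - {"offset": [0, 0, 0.006], "roll": 0, "jaw": 0.006}
    - {"offset": [0, 0, 0.008], "roll": 0, "jaw": 0.006}
    - {"offset": [0, 0, 0.009], "roll": 0, "jaw": 0.006}
    - {"offset": [0, 0, 0.009], "roll": 0, "jaw": 0.006}

```text
time_s: 22.45
position: [0.563, -0.1722, 0.0737]
eef_rot: [-179.9, -0.0, -88.8]
wrist_force: [-5.0, 6.4, 17.3]
finger_gap: 0.157
grasp_force: 45.0
```

step_arm:
  deltas:
    - {"offset": [0, 0, -0.001], "roll": 0, "jaw": 0.006}
    - {"offset": [0, 0, -0.001], "roll": 0, "jaw": 0.034}
    - {"offset": [0, 0, -0.001], "roll": 0, "jaw": 0.034}
    - {"offset": [0, 0, -0.001], "roll": 0, "jaw": 0.034}
    - {"offset": [0, 0, -0.03], "roll": 0, "jaw": 0.034}
    - {"offset": [0, 0, -0.08], "roll": 0, "jaw": 0.034}
    - {"offset": [-0.03, 0.03, -0.13], "roll": 0, "jaw": 0.01}
    - {"offset": [-0.06, 0.08, -0.145], "roll": 0, "jaw": 0.0}
    - {"offset": [-0.06, 0.1, -0.145], "roll": 0, "jaw": 0.0}
    - {"offset": [-0.06, 0.1, -0.145], "roll": 0, "jaw": 0.0}
    - {"offset": [-0.06, 0.1, -0.145], "roll": 0, "jaw": 0.0}

```text
time_s: 23.82
position: [0.462, -0.1147, 0.2149]
eef_rot: [-180.0, -0.0, -88.9]
wrist_force: [0.2, -0.3, -0.4]
finger_gap: 0.012
grasp_force: 0.0
```

```bash
python3 - <<'E'
from h import *
p,d,i=grab('wrist'); P=cloud(d,i); z=P[...,2]
m=((z>.095)&(z<.1165)&(P[...,1]<-.14)&(P[...,1]>-.205)&(P[...,0]>.43)&(P[...,0]<.69)).astype(np.uint8)
n,l,s,c=cv2.connectedComponentsWithStats(m)
for k in range(1,n):
    if s[k,4]>150: print(s[k]); rect(P,l==k,'rib?')
to((.462,-.174,.12,-88.9))
E
```

```text
[   0   83   32   61 1298]
rib? n 1298 c [ 662.4 -170. ] size [49.4 15.6] yaw -89.3 z [ 96.4 101.5 103. ]
[ 123   82   24   62 1150]
rib? n 1150 c [ 562.6 -172.4] size [49.7 14.5] yaw -89.0 z [ 97.3 101.6 102.9]
[ 248   83   18   64 1090]
rib? n 1090 c [ 461.2 -173.5] size [49.1 13.3] yaw -89.2 z [112.6 113.9 115.1]
t 23.9 pos [ 0.462  -0.1147  0.2147] rpy [ 1.7997e+02 -2.0000e-02 -8.8940e+01] F [ 0.1 -0.7  0.2] gap 0.0007 grip 0.0
 off [0.0593 0.0011 0.0947] roll -0.0
```

Module B is home too (101.6 mm). Next I press module_in with the fingers closed.

step_arm:
  deltas:
    - {"offset": [0.03, 0, 0.0], "roll": 0, "jaw": 0.0}
    - {"offset": [0.059, 0, 0.02], "roll": 0, "jaw": 0.0}
    - {"offset": [0.059, 0, 0.06], "roll": 0, "jaw": 0.0}
    - {"offset": [0.059, 0, 0.085], "roll": 0, "jaw": 0.0}
    - {"offset": [0.059, 0, 0.095], "roll": 0, "jaw": 0.0}
    - {"offset": [0.059, 0, 0.098], "roll": 0, "jaw": 0.0}
    - {"offset": [0.059, 0, 0.101], "roll": 0, "jaw": 0.0}
    - {"offset": [0.059, 0, 0.103], "roll": 0, "jaw": 0.0}
    - {"offset": [0.059, 0, 0.105], "roll": 0, "jaw": 0.0}
    - {"offset": [0.059, 0, 0.107], "roll": 0, "jaw": 0.0}

```text
time_s: 25.12
position: [0.465, -0.1741, 0.1109]
eef_rot: [-179.6, -0.1, -88.8]
wrist_force: [-0.4, -0.7, 6.2]
finger_gap: 0.004
grasp_force: 2.9
```

step_arm:
  deltas:
    - {"offset": [0, 0.002, 0.002], "roll": 0, "jaw": 0.0}
    - {"offset": [0, 0.002, 0.004], "roll": 0, "jaw": 0.0}
    - {"offset": [0, 0.002, 0.006], "roll": 0, "jaw": 0.0}
    - {"offset": [0, 0.002, 0.008], "roll": 0, "jaw": 0.0}
    - {"offset": [0, 0.002, 0.01], "roll": 0, "jaw": 0.0}
    - {"offset": [0, 0.002, 0.01], "roll": 0, "jaw": 0.0}

```text
time_s: 25.88
position: [0.4629, -0.1736, 0.1023]
eef_rot: [-179.7, -0.1, -88.8]
wrist_force: [-4.3, 5.1, 24.9]
finger_gap: 0.006
grasp_force: 12.0
```

step_arm:
  deltas:
    - {"offset": [0, 0, -0.02], "roll": 0, "jaw": 0.0}
    - {"offset": [0, 0, -0.06], "roll": 0, "jaw": 0.0}
    - {"offset": [-0.03, 0, -0.12], "roll": 0, "jaw": 0.0}
    - {"offset": [-0.06, -0.03, -0.18], "roll": 0, "jaw": 0.0}
    - {"offset": [-0.06, -0.07, -0.23], "roll": 0, "jaw": 0.0}
    - {"offset": [-0.06, -0.1, -0.26], "roll": 0, "jaw": 0.0}
    - {"offset": [-0.06, -0.1, -0.26], "roll": 0, "jaw": 0.0}
    - {"offset": [-0.06, -0.1, -0.26], "roll": 0, "jaw": 0.0}

```text
time_s: 26.88
position: [0.5584, -0.1114, 0.3563]
eef_rot: [179.8, 0.0, -88.9]
wrist_force: [1.0, 0.2, -1.0]
finger_gap: 0.008
grasp_force: 0.0
```

```bash
python3 - <<'E'
from h import *
p,d,i=grab('wrist'); save('w5',p); P=cloud(d,i); z=P[...,2]
m=((z>.092)&(z<.1165)&(P[...,1]<-.14)&(P[...,1]>-.205)&(P[...,0]>.43)&(P[...,0]<.69)).astype(np.uint8)
n,l,s,c=cv2.connectedComponentsWithStats(m)
for k in range(1,n):
    if s[k,4]>100: print(s[k]); rect(P,l==k,'rib?')
m=(P[...,0]>.45)&(P[...,0]<.68)&(P[...,1]<-.28)&(z>.13)&(z<.33); q=P[m]
a=np.polyfit(q[:,1],q[:,2],1); print('door',np.degrees(np.arctan(a[0])),'edge z',np.percentile(q[:,2],99.5),'y',np.percentile(q[:,1],.5))
p,d,i=grab('top'); save('t3',p)
to((.5635,-.45,.366,-88.9))
E
```

```text
[164  85  15  41 508]
rib? n 508 c [ 662.7 -170. ] size [48.4 14.6] yaw -89.1 z [ 95.8 101.6 103.1]
[245  84  12  41 450]
rib? n 450 c [ 562.8 -173.1] size [48.2 13.9] yaw -88.9 z [100.  101.7 103. ]
[324  85  15  41 510]
rib? n 510 c [ 461.9 -173.7] size [48.6 14.2] yaw -88.5 z [ 96.2 101.5 103. ]
door -36.32936314016345 edge z 0.13823156783336102 y -0.2824544831412483
t 27.0 pos [ 0.5579 -0.1117  0.3564] rpy [ 1.798e+02  1.000e-02 -8.893e+01] F [-0.  -0.4 -0.2] gap 0.0008 grip 0.0
 off [ 0.3384  0.0007 -0.0096] roll -0.0
```

View pics/t3.png

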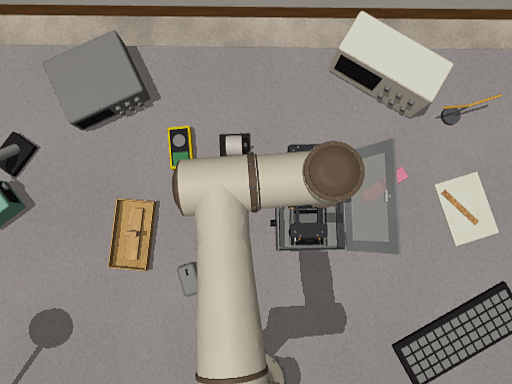

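All three ribs are at about 101.6 mm. The top view shows the bar in the tray at (133,234), no modules left on the bench, and the meter and stand untouched. Next I go over the door to its outer side.

step_arm:
  deltas:
    - {"offset": [0.03, 0, -0.02], "roll": 0, "jaw": 0}
    - {"offset": [0.08, 0, -0.025], "roll": 0, "jaw": 0}
    - {"offset": [0.13, 0, -0.025], "roll": 0, "jaw": 0}
    - {"offset": [0.18, 0, -0.025], "roll": 0, "jaw": 0}
    - {"offset": [0.23, 0, -0.025], "roll": 0, "jaw": 0}
    - {"offset": [0.28, 0, -0.025], "roll": 0, "jaw": 0}
    - {"offset": [0.32, 0, -0.025], "roll": 0, "jaw": 0}
    - {"offset": [0.338, 0, -0.025], "roll": 0, "jaw": 0}
    - {"offset": [0.338, 0, -0.025], "roll": 0, "jaw": 0}
    - {"offset": [0.338, 0, -0.025], "roll": 0, "jaw": 0}

```text
time_s: 28.22
position: [0.5652, -0.4488, 0.3828]
eef_rot: [180.0, 0.0, -88.9]
wrist_force: [0.9, 0.1, -0.3]
finger_gap: 0.008
grasp_force: 0.0
```

```bash
python3 - <<'E'
from h import *
p,d,i=grab('side'); P=cloud(d,i); z=P[...,2]; save('s3',p)
to((.5635,-.45,.275,-88.9),(.5635,-.38,.275,-88.9))
E
```

```text
t 28.3 pos [ 0.5655 -0.4485  0.3833] rpy [ 1.800e+02  1.000e-02 -8.886e+01] F [-0.5  0.5  0.6] gap 0.0006 grip 0.0
 off [0.0015 0.002  0.1083] roll 0.0
 off [-0.0685  0.0006  0.1083] roll 0.0
```

View pics/s3.png

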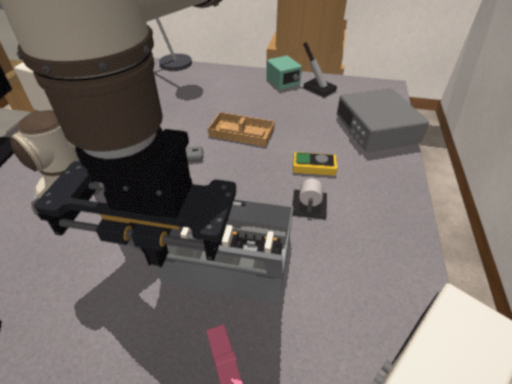

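The side view shows the gripper clear of the door on its outer side. Now lower it and push left.

step_arm:
  deltas:
    - {"offset": [0, 0.001, 0.05], "roll": 0, "jaw": 0}
    - {"offset": [0, 0.001, 0.1], "roll": 0, "jaw": 0}
    - {"offset": [-0.02, 0.001, 0.108], "roll": 0, "jaw": 0}
    - {"offset": [-0.045, 0.001, 0.108], "roll": 0, "jaw": 0}
    - {"offset": [-0.065, 0.001, 0.108], "roll": 0, "jaw": 0}
    - {"offset": [-0.08, 0.001, 0.108], "roll": 0, "jaw": 0}
    - {"offset": [-0.095, 0.001, 0.108], "roll": 0, "jaw": 0}
    - {"offset": [-0.11, 0.001, 0.108], "roll": 0, "jaw": 0}

```text
time_s: 29.28
position: [0.5634, -0.3415, 0.2786]
eef_rot: [-179.7, -0.4, -88.9]
wrist_force: [0.2, -4.6, 4.2]
finger_gap: 0.004
grasp_force: 2.5
```

step_arm:
  deltas:
    - {"offset": [-0.012, 0, 0], "roll": 0, "jaw": 0}
    - {"offset": [-0.03, 0, 0], "roll": 0, "jaw": 0}
    - {"offset": [-0.048, 0, 0], "roll": 0, "jaw": 0}
    - {"offset": [-0.07, 0, 0], "roll": 0, "jaw": 0}
    - {"offset": [-0.091, 0, 0], "roll": 0, "jaw": 0}
    - {"offset": [-0.113, 0, 0.001], "roll": 0, "jaw": 0}
    - {"offset": [-0.134, 0, 0.006], "roll": 0, "jaw": 0}

```text
time_s: 30.15
position: [0.5597, -0.2039, 0.2687]
eef_rot: [180.0, 0.0, -88.9]
wrist_force: [-0.3, -4.6, -1.5]
finger_gap: 0.002
grasp_force: 1.5
```

```bash
python3 - <<'E'
from h import *
to((.563,-.204,.269,-88.9))
p,d,i=grab('side'); save('s4',p)
E
```

```text
t 30.1 pos [ 0.5597 -0.2039  0.2687] rpy [ 1.7996e+02  1.0000e-02 -8.8900e+01] F [-0.3 -4.6 -1.5] gap 0.0001 grip 1.5
 off [ 0.0001 -0.0033 -0.0003] roll 0.0
```

View pics/s4.png

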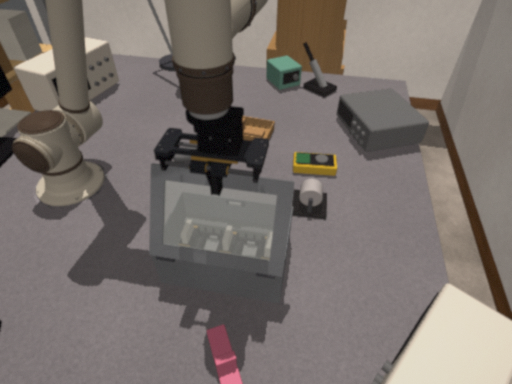

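The door is following, now about 60° from shut, with the fingers on its free-edge frame at (216,180).

step_arm:
  deltas:
    - {"offset": [-0.02, 0, 0.009], "roll": 0, "jaw": 0}
    - {"offset": [-0.04, 0, 0.0216], "roll": 0, "jaw": 0}
    - {"offset": [-0.057, 0, 0.037], "roll": 0, "jaw": 0}
    - {"offset": [-0.072, 0, 0.055], "roll": 0, "jaw": 0}
    - {"offset": [-0.085, 0, 0.076], "roll": 0, "jaw": 0}
    - {"offset": [-0.094, 0, 0.097], "roll": 0, "jaw": 0}
    - {"offset": [-0.098, 0, 0.112], "roll": 0, "jaw": 0}
    - {"offset": [-0.1, 0, 0.12], "roll": 0, "jaw": 0}
    - {"offset": [-0.101, 0, 0.126], "roll": 0, "jaw": 0}
    - {"offset": [-0.101, 0, 0.13], "roll": 0, "jaw": 0}

```text
time_s: 31.45
position: [0.5582, -0.1046, 0.139]
eef_rot: [-180.0, 0.0, -88.9]
wrist_force: [-0.7, 0.9, 1.7]
finger_gap: 0.004
grasp_force: 0.7
```

Pressing slowly onto the catch now.

step_arm:
  deltas:
    - {"offset": [0, 0, 0.003], "roll": 0, "jaw": 0}
    - {"offset": [0, 0, 0.006], "roll": 0, "jaw": 0}
    - {"offset": [0, 0, 0.009], "roll": 0, "jaw": 0}
    - {"offset": [0, 0, 0.011], "roll": 0, "jaw": 0}
    - {"offset": [0, 0, 0.013], "roll": 0, "jaw": 0}
    - {"offset": [0, 0, 0.014], "roll": 0, "jaw": 0}
    - {"offset": [0, 0, 0.014], "roll": 0, "jaw": 0}

```text
time_s: 32.33
position: [0.5581, -0.105, 0.1263]
eef_rot: [-180.0, -0.0, -88.9]
wrist_force: [-3.2, 1.4, 7.7]
finger_gap: 0.003
grasp_force: 4.0
```

step_arm:
  deltas:
    - {"offset": [0, 0, 0.001], "roll": 0, "jaw": 0}
    - {"offset": [0, 0, 0.0025], "roll": 0, "jaw": 0}
    - {"offset": [0, 0, 0.0025], "roll": 0, "jaw": 0}

```text
time_s: 32.7
position: [0.5582, -0.105, 0.1261]
eef_rot: [-179.9, -0.1, -88.9]
wrist_force: [-7.9, 3.8, 18.3]
finger_gap: 0.011
grasp_force: 9.4
```

It's hard against the stop at 126 mm, so the door is shut. I lift away and check.

step_arm:
  deltas:
    - {"offset": [0, 0, -0.02], "roll": 0, "jaw": 0}
    - {"offset": [0, 0, -0.07], "roll": 0, "jaw": 0}
    - {"offset": [-0.03, 0.0, -0.12], "roll": 0, "jaw": 0}
    - {"offset": [-0.08, 0.03, -0.15], "roll": 0, "jaw": 0}
    - {"offset": [-0.13, 0.06, -0.17], "roll": 0, "jaw": 0}
    - {"offset": [-0.18, 0.09, -0.17], "roll": 0, "jaw": 0}
    - {"offset": [-0.22, 0.1, -0.17], "roll": 0, "jaw": 0}
    - {"offset": [-0.22, 0.1, -0.17], "roll": 0, "jaw": 0}
    - {"offset": [-0.22, 0.1, -0.17], "roll": 0, "jaw": 0}

```text
time_s: 33.83
position: [0.4539, 0.1131, 0.2923]
eef_rot: [180.0, -0.0, -88.9]
wrist_force: [-0.1, 0.8, 0.1]
finger_gap: 0.005
grasp_force: 0.0
```

```bash
python3 - <<'E'
from h import *
p,d,i=grab('top'); save('t5',p); P=cloud(d,i); z=P[...,2]
m=(P[...,0]>.42)&(P[...,0]<.70)&(P[...,1]<-.08)&(P[...,1]>-.27)&(z>.11)&(z<.16); q=P[m]
print('top n',len(q),'z',np.percentile(q[:,2],[5,50,95]),np.linalg.lstsq(np.c_[q[:,:2],np.ones(len(q))],q[:,2],rcond=None)[0])
rect(P,box(165,195,120,172)&(z>.02),'meter'); rect(P,box(215,255,128,168)&(z>.01)&(z<.09),'stand')
p,d,i=grab('side'); P=cloud(d,i); z=P[...,2]
m=(P[...,0]>.43)&(P[...,0]<.69)&(P[...,1]<-.08)&(P[...,1]>-.27)&(z>.11)&(z<.16); q=P[m]
print('side n',len(q),np.percentile(q[:,2],[5,50,95]),np.linalg.lstsq(np.c_[q[:,:2],np.ones(len(q))],q[:,2],rcond=None)[0])
to()
E
```

```text
top n 6082 z [0.12058708 0.12436226 0.12836076] [ 0.00030544 -0.00167108  0.12392808]
meter n 1007 c [742.  235.1] size [140.1  75.9] yaw 5.6 z [30.1 36.2 42.8]
stand n 798 c [743.5  59.6] size [100.9  99.3] yaw 2.8 z [10.6 14.9 83.8]
side n 7306 [0.12191418 0.12427549 0.12722355] [ 0.00049017 -0.00175592  0.12379036]
t 33.9 pos [0.4542 0.1126 0.2922] rpy [ 1.7997e+02 -3.0000e-02 -8.9000e+01] F [ 1.2 -0.3  0.9] gap 0.0 grip 0.0
```

View pics/t5.png

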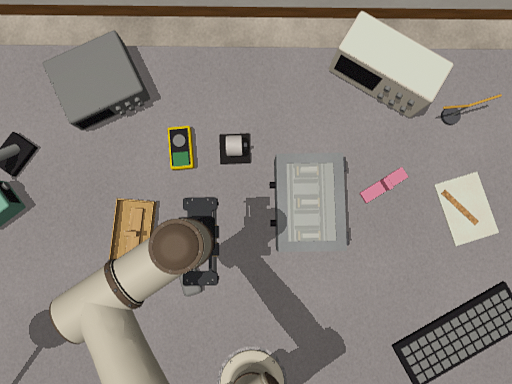

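The top view shows the door flat over the enclosure at (312,203), level to 0.002 rad. The meter and stand have not moved.

```bash
python3 -c "
from plant import bot
print(bot.finish_job())"
```

```text
the job is handed in; nothing more can be done
None
```

Job handed in at about 34 s: the transit bar is in the tray, both bench modules (sockets 2 and 4) and the proud one (socket 0) measured fully home, the door measures shut, and the meter and solder stand have not moved; no verdict was returned.

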